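Put each thing back on its own rest before the next round

TASK

Everything on the dominoes table is standing on the wrong rest: put the aluminium cup on the round silicone coaster, the glass ashtray on the small white square tile, the wooden domino box on the cork mat lying lengthwise along it, and the candle pot on the hexagonal wooden trivet, each upright and centred on its rest. The bare dark slate is free to park things on while you swap them. Keep things upright and set them down rather than dropping them, and do not touch the dominoes laid out in a cross.

Things in the scene. Friction and masses are not known exactly. Their poses are not given: they have to be found in the camera images.
- cup: Aluminium cup, open at the top, upright: outer diameter 56 mm (straight sides), 70 mm high, wall 3 mm, about 0.11 kg. Origin at the centre of its underside, z up. At the start it stands on one of the two rests that belong to the domino box and the candle pot.
- ashtray: Square green-glass ashtray, 62 x 62 mm, 34 mm high: a solid 14 mm base with four upright walls, each 9 mm thick and 44 mm long, centred on the sides, and open corners as notches; about 0.2 kg. Its x and y axes are square to its sides, so grip across two opposite walls. Origin at the centre of its underside, z up. At the start it stands on one of the two rests that belong to the domino box and the candle pot.
- domino_box: Closed wooden domino box with a paler lid, 110 mm long (its x) x 46 mm wide (its y) x 36 mm high, about 0.24 kg, to be gripped across its width. Origin at the centre of its underside, z up. At the start it stands on one of the two rests that belong to the cup and the ashtray.
- candle: Terracotta candle pot filled with white wax: 54 mm high, its rim 57 mm in diameter over the top 18 mm, narrowing below the rim from 51 to 44 mm at the foot; wax surface at 46 mm, short wick to 53 mm; about 0.17 kg. Grip it by the rim from outside. Origin at the centre of its underside, z up. At the start it stands on one of the two rests that belong to the cup and the ashtray.
- coaster: Orange silicone coaster, a disc of 96 mm diameter, fixed to the table, 6 mm thick; origin at the centre of its underside, on the table top. The cup belongs on it.
- tile: White ceramic tile, 100 x 100 mm, fixed to the table, 6 mm thick; origin at the centre of its underside, on the table top. The ashtray belongs on it.
- cork_mat: Rectangular cork mat, 140 mm (its x) x 76 mm (its y), fixed to the table, 6 mm thick; origin at the centre of its underside, on the table top. The domino box belongs on it, long side along the mat's x, either way round.
- trivet: Hexagonal dark wooden trivet, 112 mm across corners, fixed to the table, 6 mm thick; origin at the centre of its underside, on the table top. The candle pot belongs on it.
- slate: Bare dark grey slate, 125 x 125 mm, empty at the start: the free parking spot, fixed to the table, 6 mm thick; origin at the centre of its underside, on the table top.
- cross: Five ivory dominoes (44 x 22 x 8 mm each) laid in a cross, 110 mm (its x) x 132 mm (its y), 8 mm high, origin at the centre of the underside; not to be touched. Elsewhere a matchbox (14 mm high) and two loose dominoes (8 mm high) lie between the rests, and taller things only along the back and sides of the table.
Mind the look-alikes: they are no part of the job. Leave any turquoise look-alike of the tile alone.

How it is judged:
At the end, for the whole second after the job is handed in: Cup on coaster, ashtray on tile, domino box on cork mat, candle pot on trivet: each centred within 15 mm, resting on its rest (underside 3 to 9 mm above the table), upright within 0.1 rad, box length within 0.2 rad of the mat's; all released and at rest (horizontal distance between cup and coaster below 0.015 m and z of cup in the frame of coaster between 0.003 and 0.009 m and angle between each of cup, ashtray, domino_box, candle's own z axis and vertical below 0.1 rad and linear speed of each of cup, ashtray, domino_box, candle below 0.02 m/s and angular speed of each of cup, ashtray, domino_box, candle below 0.2 rad/s and horizontal distance between ashtray and tile below 0.015 m and z of ashtray in the frame of tile between 0.003 and 0.009 m and horizontal distance between domino_box and cork_mat below 0.015 m and z of domino_box in the frame of cork_mat between 0.003 and 0.009 m and horizontal distance between candle and trivet below 0.015 m and z of candle in the frame of trivet between 0.003 and 0.009 m and angle between the x axis of domino_box and the x axis of cork_mat, either way round below 0.2 rad); the robot touches nothing.
It fails at once if the laid-out cross of dominoes is touched (more than 1.5 N) (contact force between cross and anything else above 1.5 N).
It fails at once if one of the four things is tipped by more than 0.7 rad (angle between any of cup, ashtray, domino_box, candle's own z axis and vertical above 0.7 rad).
It fails at once if one of the four things is dropped: it moves faster than 0.7 m/s less than 30 mm above the table ((linear speed of cup above 0.7 m/s and height (world z) of cup below 0.03 m) or (linear speed of ashtray above 0.7 m/s and height (world z) of ashtray below 0.03 m) or (linear speed of domino_box above 0.7 m/s and height (world z) of domino_box below 0.03 m) or (linear speed of candle above 0.7 m/s and height (world z) of candle below 0.03 m)).
It also fails if it takes over 136 s, if anything falls off the work surface, if the arm or the gripper's body presses on something with over 40 N, if the wrist force passes 120 N, or if a joint passes its speed limit or range.

ROBOT

A 6-joint arm with a two-finger parallel gripper is mounted at the origin on the work surface. World frame = base frame: x ahead of the robot, y to its left, z up, the work surface at z = 0. Lengths are in m, angles in rad, forces in N, time in s.
With the tool pointing down it reaches from about 0.35 to 0.975 m from the base axis. Payload 4.9 kg.
Tool frame: the origin (TCP) lies at the very end of the fingers, on their centre line; the grasp point (between the pads) lies 19 mm behind it; z points along the fingers, y is the line along which they close (so a half turn about z gives the same grasp; the last joint's range is limited). The gripper opens to 85 mm and grips with 20 to 120 N. Pads are 22 mm wide; open, the fingers measure 114 mm over their backs; the gripper's body (76 mm by 85 mm) begins 54 mm behind the grasp point. The pads swing forward as they close: fully open they stand 13 mm farther back than shut.
Start: joints at [1.038, 0.053, 1.613, -0, 1.476, -0.119], TCP at [0.251, 0.572, 0.231] pointing down, gripper open.
Joint ranges: [-3.01, 3.01], [-1.01, 2.22], [0.06, 2.58], [-1.02, 4.17], [0.09, 2.62], [-3.14, 3.14]. Speed limits (rad/s): [2.57, 2.57, 3.14, 3.14, 3.14, 3.14].

INTERFACE

Orientations are given as a rotation vector (axis times angle).
In Python, from station import ctrl, imaging gives the robot as it stands.
- The arm moves only by the tool play_rows, never from a script. Its argument "series" is a list of rows, each a list of 3 entries, a list of its own where there are three numbers: the opening, from 0 (shut) to 1 (fully open), then the shift along the tool's x, y, z each as a share of 0.05 m, from -1 to 1, then the turn, a rotation vector about the tool's x, y, z each as a share of 8 degrees, from -1 to 1. In form: [[grip, [dx, dy, dz], [ax, ay, az]], ...]. A call has 1 to 8 rows; each row shifts and turns the commanded pose from where the row before left it, along the tool's axes as they then stand; what a row does not reach is not made up. A row lasts 1/8 s, in which the tool goes at most 62.5 mm and 10.7 degrees, less where a joint would pass 70% of its speed; a pose out of reach is approached as far as the arm can. A call with a number of a shift or a turn outside -1 to 1 is refused whole. A call with a gripper value outside its range is refused whole. The fingers move at their own pace and stop on an object; "force" is the grip in N (left out, the last holds). Time passes only in rows, so rows that do not move let the fingers close. It gives the time, the measured TCP pose, the force, the opening and the grip force at its end, in the units of the state.
- ctrl.get_obs(): the state, without advancing time (a new reading comes with each control period).
- imaging.get_image(name): name is "scene" or "top"; returns a dict with "color" (480x640x3 uint8, blue, green, red), "fx", "fy", "cx", "cy" (pixels), "extrinsics" (4x4, takes a point from world to camera coordinates). Camera axes: x right, y down, z forward; pixel columns grow to the right and rows downward; lengths in m; the calibration is good to about 2 mm. A picture is of the moment at which its call begins. There is no depth.
- ctrl.finish_job(): hands the job in; it is judged then, once.
The state is a dict: "t": time; "q": joint angles; "dq": joint speeds; "effort": joint torques, N m; "tool_pos": TCP position; "tool_rot": TCP orientation; "contact_force": force on the tool from outside, world axes, zero at the start; "wrist_torque": the same for the moment, N m; "opening": finger opening in m; "grip_force": force on a finger pad.
Only numpy, scipy, OpenCV 4.12 (cv2) and the standard library are available. Lean on these libraries where they do the work, as an engineer would, in place of code of your own. Each camera call takes 0.05 s, during which the arm holds its last target. There are 200 camera calls.

## Working session

There is one attempt and no reset: what is moved stays moved. The work goes in short steps, Python scripts to look and compute and a tool call to move; the robot and the scene stay as the last step left them, time stands still between calls to the robot, and variables do not carry over. Pictures are saved under pics/ and viewed, at most 14 in all, crops included, and the job is handed in when it is done.

Besides the shell and the picture viewer there is one more tool, called as name([rows], argument=value, ...), one row to a line, values as JSON. play_rows: Moves the arm, as the interface text tells. Shift numbers are shares of 0.05 m and turn numbers shares of 8 degrees, none past 1 either way. Its arguments: {"type":"object","properties":{"series":{"type":"array"},"force":{"type":"number"}},"required":["series"]}

```bash
mkdir -p pics; ls
python3 - <<'E'
from station import ctrl, imaging
import cv2
o=ctrl.get_obs(); print({k:o[k] for k in('t','tool_pos','tool_rot','opening')})
for n in('top','scene'):
    im=imaging.get_image(n); cv2.imwrite(f'pics/{n}0.png',im['color']); print(n,im['fx'],im['fy'],im['cx'],im['cy'],im['extrinsics'])
E
```

```text
pics
{'t': 0.0, 'tool_pos': array([0.25099904, 0.57171044, 0.2300732 ]), 'tool_rot': array([-6.45277806e-01, -3.07395609e+00,  3.04398201e-03]), 'opening': 0.08518502684958645}
top 490.5990738540115 490.5990738540115 314.0610813562192 231.7442922642438 [[ 0.02788542 -0.99946432  0.01713143 -0.03195143]
 [-0.99012318 -0.02997236 -0.13695889  0.44616463]
 [ 0.13739899 -0.01314307 -0.99042858  0.86502403]
 [ 0.          0.          0.          1.        ]]
scene 554.3397108485382 554.3397108485382 315.7976336224098 238.80017876513222 [[ 0.63657274  0.77119996 -0.00507621 -0.2677374 ]
 [ 0.52802913 -0.44063035 -0.72596841 -0.19358551]
 [-0.56210354  0.45945131 -0.68770931  1.24106001]
 [ 0.          0.          0.          1.        ]]
```

View pics/top0.png

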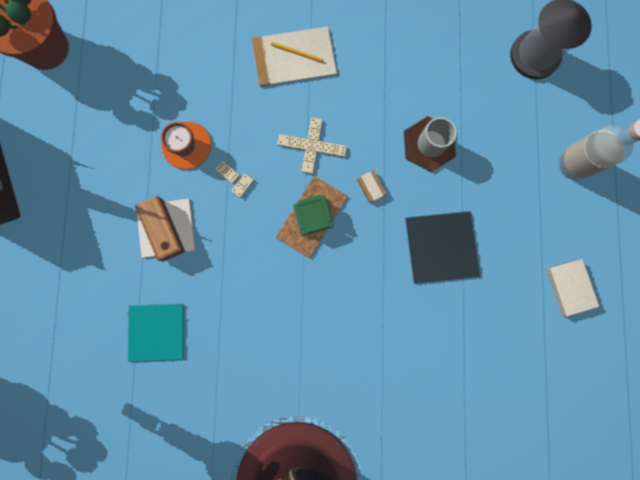

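View pics/scene0.png

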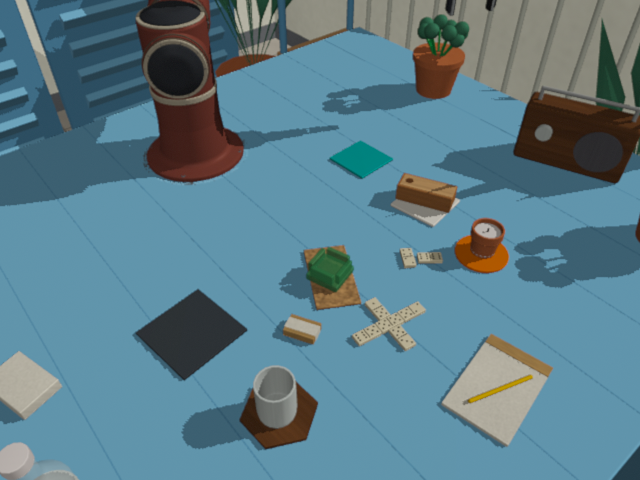

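Run:
```python
import cv2
im=cv2.imread('pics/top0.png'); h=cv2.cvtColor(im,cv2.COLOR_BGR2HSV)
for n,(u,v) in dict(coaster=(200,155),wax=(181,138),potrim=(167,145),potside=(184,152),tile=(185,215),tileshade=(178,250),box=(150,215),boxlid=(160,225),boxside=(175,230),cork=(295,235),cork2=(335,195),ash=(313,210),ashtop=(300,205),ashside=(315,232),triv=(415,135),triv2=(430,162),cup=(437,133),rim=(437,121),cupside=(430,152),slate=(440,245),table=(240,300)).items(): print(n,h[v,u])
g=cv2.resize(im[100:290,125:485],None,fx=2.2,fy=2.2,interpolation=cv2.INTER_CUBIC); cv2.imwrite('pics/z1.png',g)
```

```text
coaster [  9 169 131]
wax [  7  16 204]
potrim [  4  48 111]
potside [ 0 65 63]
tile [ 20  16 143]
tileshade [ 11 124 117]
box [ 14 104 128]
boxlid [ 14 113 169]
boxside [11 28 72]
cork [ 14 115 140]
cork2 [ 15 121 148]
ash [ 68 110 109]
ashtop [ 72 123  95]
ashside [30 49 67]
triv [  9 124  78]
triv2 [ 10 127  90]
cup [ 75   9 114]
rim [98 14 72]
cupside [96 17 75]
slate [100  58  66]
table [101 122 200]
```

View pics/z1.png

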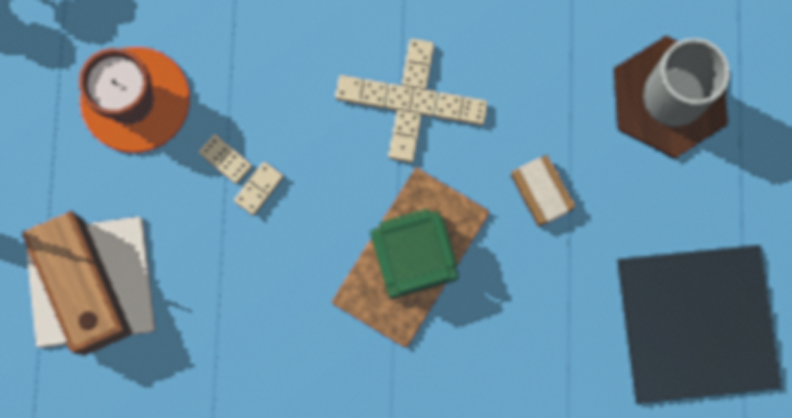

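```bash
cat > h.py <<'E'
import numpy as np, cv2
from station import ctrl, imaging
from scipy.spatial.transform import Rotation as Ro
def cast(im,uv,z):
    uv=np.atleast_2d(uv).astype(float); E=im['extrinsics']; R=E[:3,:3]; C=-R.T@E[:3,3]
    d=np.c_[(uv[:,0]-im['cx'])/im['fx'],(uv[:,1]-im['cy'])/im['fy'],np.ones(len(uv))]@R
    return (C+d*((z-C[2])/d[:,2])[:,None])[:,:2]
def go(x,y,z,yaw=None,frm=None):
    """tool-axis shares to go to x,y,z; yaw = world angle of closing line"""
    o=ctrl.get_obs(); R=Ro.from_rotvec(o['tool_rot']).as_matrix(); p=o['tool_pos']
    d=R.T@(np.array([x,y,z])-p)/.05; cy=np.degrees(np.arctan2(R[1,1],R[0,1]))
    t=None
    if yaw is not None: t=-((yaw-cy+90)%180-90)/8
    print('t %.2f pos %s tilt-z %s closing %.1f q6 %.2f | shift shares'%(o['t'],p.round(4),R[:,2].round(3),cy,o['q'][5]),d.round(2),'turn z shares',t)
E
python3 - <<'E'
from h import *
im=imaging.get_image('top'); H=cv2.cvtColor(im['color'],cv2.COLOR_BGR2HSV)
z=lambda L:np.array(L)/2.2+[125-.27,100-.27]
def blob(lo,hi,box):
    m=cv2.inRange(H,np.array(lo),np.array(hi)); k=np.zeros_like(m); u0,v0,u1,v1=box; k[v0:v1,u0:u1]=m[v0:v1,u0:u1]
    k=cv2.morphologyEx(k,cv2.MORPH_OPEN,np.ones((2,2)))
    c=max(cv2.findContours(k,0,1)[0],key=cv2.contourArea); return c[:,0].astype(float)
def rect(n,pts,zz):
    r=cv2.minAreaRect((cast(im,pts,zz)*1000).astype(np.float32)); b=cv2.boxPoints(r)
    e=b[1]-b[0],b[2]-b[1]; l=max(e,key=np.linalg.norm)
    print(n,np.round(r[0],1),np.round(r[1],1),'long ang %.1f'%np.degrees(np.arctan2(l[1],l[0])))
def circ(n,pts,zz):
    c,r=cv2.minEnclosingCircle((cast(im,pts,zz)*1000).astype(np.float32)); print(n,np.round(c,1),'r %.1f'%r)
circ('coaster',blob([5,140,60],[16,255,255],(150,110,225,180)),.006)
circ('wax(r<27)',blob([0,0,150],[180,45,255],(150,110,210,165)),.052)
circ('cuprim man',z([[694,38],[660,72],[729,72],[694,105]]),.076)
rect('slate',blob([90,20,40],[110,90,85],(400,205,490,290)),.006)
rect('cork',blob([8,80,60],[22,200,255],(270,170,355,262)),.006)
circ('trivet',blob([4,90,40],[16,200,130],(398,110,462,177)),.006)
rect('ashtray',blob([55,70,50],[85,255,255],(285,185,345,245)),.040)
rect('box',blob([8,80,60],[22,200,255],(130,190,200,265)),.042)
rect('tile man',z([[141,217],[153,330],[37,347]]),.006)
print('tile',cast(im,z([[89,282]]),.006)); print('cork',cast(im,z([[412,257]]),.006),'triv',cast(im,z([[671.5,97]]),.006))
rect('cork man',z([(418,167),(490,213),(408,347),(333,302)]),.006)
rect('box man',z([(24,233),(71,211),(127,330),(80,352)]),.042)
rect('ash man',z([(372,233),(432,210),(458,277),(392,298)]),.040)
go(.5,.25,.2,0)
E
```

```text
coaster [609.1 228.4] r 46.4
wax(r<27) [607.1 232. ] r 22.4
cuprim man [ 627.6 -239.6] r 28.4
slate [ 427.4 -263. ] [121.8 122.6] long ang -82.5
cork [444.5   3.6] [73.  59.6] long ang 60.2
trivet [ 626.7 -238.2] r 52.2
ashtray [476.2 -17.9] [62.1 60.1] long ang 17.9
box [442.3 260.1] [108.8  45.8] long ang 26.1
tile man [429.9 230.6] [ 69.  139.5] long ang -35.1
tile [[0.4491768  0.25920597]]
cork [[ 0.47916847 -0.01461327]] triv [[ 0.62870668 -0.23853632]]
cork man [479.8 -15.3] [ 74.5 138.6] long ang -29.9
box man [444.5 259.9] [110.4  41.9] long ang 28.3
ash man [474.8 -14.9] [60.1 57. ] long ang 22.4
t 0.15 pos [0.2511 0.5718 0.2303] tilt-z [-0.001 -0.001 -1.   ] closing 66.3 q6 -0.12 | shift shares [-7.15 -3.89  0.61] turn z shares 8.286347473053327
```

play_rows([
  [1, [0, 0, 0], [0, 0, -0.99]],
  [1, [0, 0, 0], [0, 0, -0.99]],
  [1, [0, 0, 0], [0, 0, -0.98]],
  [1, [-0.42, -0.9, 0.05], [0, 0, 0]],
  [1, [-0.42, -0.9, 0.05], [0, 0, 0]],
  [1, [-0.42, -0.9, 0.05], [0, 0, 0]],
  [1, [-0.42, -0.9, 0.05], [0, 0, 0]],
  [1, [-0.42, -0.9, 0.05], [0, 0, 0]],
], force=40)

```text
t: 1.15
tool_pos: [0.3564, 0.3456, 0.2184]
tool_rot: [-0.0, -3.141, 0.0]
contact_force: [0.5, -0.6, -0.0]
opening: 0.0853
grip_force: 0.0
```

play_rows([
  [1, [-0.42, -0.9, 0.05], [0, 0, 0]],
  [1, [-0.42, -0.9, 0.05], [0, 0, 0]],
  [1, [-0.42, -0.9, 0.05], [0, 0, 0]],
  [1, [-0.42, -0.9, 0.05], [0, 0, 0]],
  [1, [-0.42, -0.9, 0.05], [0, 0, 0]],
  [1, [-0.42, -0.9, 0.05], [0, 0, 0]],
  [1, [-0.42, -0.9, 0.05], [0, 0, 0]],
  [1, [-0.42, -0.9, 0.05], [0, 0, 0]],
])

```text
t: 2.15
tool_pos: [0.5243, -0.0145, 0.1985]
tool_rot: [-0.001, -3.141, -0.0]
contact_force: [0.6, 0.2, 0.4]
opening: 0.0855
grip_force: 0.0
```

play_rows([
  [1, [-0.42, -0.9, 0.05], [0, 0, 0]],
  [1, [-0.42, -0.9, 0.05], [0, 0, 0]],
  [1, [-0.42, -0.9, 0.05], [0, 0, 0]],
  [1, [-0.42, -0.9, 0.05], [0, 0, 0]],
  [1, [-0.42, -0.9, 0.05], [0, 0, 0]],
  [1, [0, 0, 0], [0, 0, 0]],
  [1, [0, 0, 0], [0, 0, 0]],
])

```text
t: 3.02
tool_pos: [0.6285, -0.2375, 0.1857]
tool_rot: [-0.001, -3.14, -0.002]
contact_force: [-0.3, 0.8, 1.1]
opening: 0.0855
grip_force: 0.0
```

```bash
python3 -c "
from h import *
go(.628,-.240,.029,90); print(ctrl.get_obs()['contact_force'])"
```

```text
t 3.02 pos [ 0.6285 -0.2375  0.1857] tilt-z [-0.001  0.001 -1.   ] closing 90.0 q6 -2.04 | shift shares [ 0.01 -0.05  3.13] turn z shares -0.004834059044291905
[-0.27949902  0.83670543  1.05870421]
```

play_rows([
  [1, [0, -0.05, 0.78], [0, 0, 0]],
  [1, [0, 0, 0.78], [0, 0, 0]],
  [1, [0, 0, 0.78], [0, 0, 0]],
  [1, [0, 0, 0.5], [0, 0, 0]],
  [1, [0, 0, 0.29], [0, 0, 0]],
  [0.55, [0, 0, 0], [0, 0, 0]],
  [0.3, [0, 0, 0], [0, 0, 0]],
  [0.3, [0, 0, 0], [0, 0, 0]],
])

```text
t: 4.03
tool_pos: [0.6299, -0.2409, 0.0316]
tool_rot: [0.001, 3.139, -0.002]
contact_force: [-0.1, 0.5, 2.9]
opening: 0.054
grip_force: 43.2
```

play_rows([
  [0.3, [0, 0, 0], [0, 0, 0]],
  [0.3, [0, 0, 0], [0, 0, 0]],
  [0.3, [0, 0, 0], [0, 0, 0]],
  [0.3, [0, 0, 0], [0, 0, 0]],
])

```text
t: 4.53
tool_pos: [0.6299, -0.2409, 0.0316]
tool_rot: [0.001, 3.139, -0.001]
contact_force: [-0.6, 1.0, 6.7]
opening: 0.0542
grip_force: 43.1
```

```bash
python3 -c "
from h import *
cv2.imwrite('pics/g1.png',imaging.get_image('scene')['color'])
go(.427,-.263,.031,90)"
```

```text
t 4.58 pos [ 0.63   -0.2409  0.0316] tilt-z [ 0.002 -0.001 -1.   ] closing 90.0 q6 -2.05 | shift shares [ 4.06 -0.44  0.  ] turn z shares -0.003921893338848292
```

View pics/g1.png

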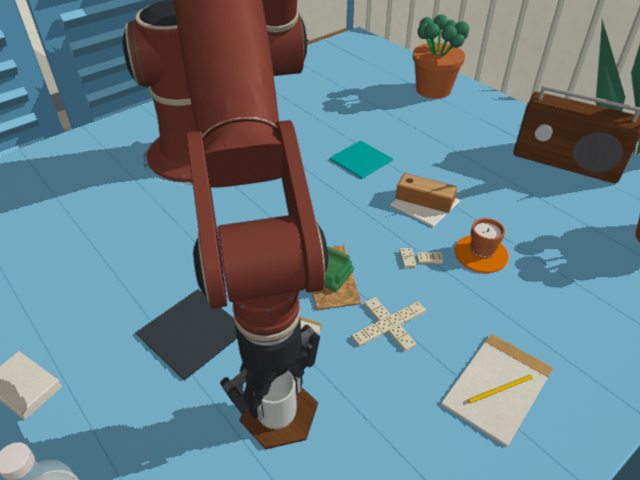

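play_rows([
  [0.3, [0, 0, -0.5], [0, 0, 0]],
  [0.3, [0, 0, -0.75], [0, 0, 0]],
  [0.3, [0.4, -0.04, -0.75], [0, 0, 0]],
  [0.3, [0.8, -0.1, 0], [0, 0, 0]],
  [0.3, [0.8, -0.1, 0], [0, 0, 0]],
  [0.3, [0.8, -0.1, 0], [0, 0, 0]],
  [0.3, [0.8, -0.1, 0], [0, 0, 0]],
  [0.3, [0.46, 0, 0], [0, 0, 0]],
])

```text
t: 5.58
tool_pos: [0.4237, -0.2622, 0.1289]
tool_rot: [-0.002, -3.14, -0.001]
contact_force: [0.3, -0.3, -0.9]
opening: 0.0543
grip_force: 42.7
```

play_rows([
  [0.3, [0, 0, 0.5], [0, 0, 0]],
  [0.3, [0, 0, 0.6], [0, 0, 0]],
  [0.3, [0, 0, 0.4], [0, 0, 0]],
  [0.3, [0, 0, 0.2], [0, 0, 0]],
  [0.3, [0, 0, 0.15], [0, 0, 0]],
  [0.3, [0, 0, 0.1], [0, 0, 0]],
  [0.3, [0, 0, 0], [0, 0, 0]],
])

```text
t: 6.45
tool_pos: [0.426, -0.2624, 0.0324]
tool_rot: [0.001, 3.141, -0.0]
contact_force: [-0.1, -0.2, -0.8]
opening: 0.0543
grip_force: 42.7
```

```bash
python3 -c "
from h import *
go(.427,-.263,.0316,90); print(ctrl.get_obs()['contact_force'])"
```

```text
t 6.45 pos [ 0.426  -0.2624  0.0324] tilt-z [ 0. -0. -1.] closing 90.0 q6 -2.27 | shift shares [-0.02 -0.01  0.02] turn z shares -0.0033284306431689004
[-0.12180567 -0.19550719 -0.83114776]
```

play_rows([
  [0.3, [0, 0, 0.03], [0, 0, 0]],
  [0.3, [0, 0, 0.02], [0, 0, 0]],
  [1, [0, 0, 0], [0, 0, 0]],
  [1, [0, 0, 0], [0, 0, 0]],
  [1, [0, 0, 0], [0, 0, 0]],
  [1, [0, 0, -0.6], [0, 0, 0]],
  [1, [0, 0, -0.9], [0, 0, 0]],
  [1, [0, 0, -0.9], [0, 0, 0]],
])

```text
t: 7.45
tool_pos: [0.4255, -0.2621, 0.1507]
tool_rot: [-0.001, -3.141, -0.001]
contact_force: [0.2, 0.2, 0.1]
opening: 0.0855
grip_force: 0.0
```

play_rows([
  [1, [-0.33, 0.9, -0.4], [0, 0, 0]],
  [1, [-0.33, 0.9, 0], [0, 0, 0]],
  [1, [-0.33, 0.9, 0], [0, 0, 0]],
  [1, [-0.33, 0.9, 0], [0, 0, 0]],
  [1, [-0.33, 0.9, 0], [0, 0, 0]],
  [1, [-0.33, 0.9, 0], [0, 0, 0]],
  [1, [-0.33, 0.9, 0], [0, 0, 0]],
  [1, [-0.33, 0.9, 0], [0, 0, 0]],
])

```text
t: 8.45
tool_pos: [0.5584, 0.0992, 0.1697]
tool_rot: [0.001, 3.141, -0.0]
contact_force: [-0.2, -0.1, 0.4]
opening: 0.086
grip_force: 0.0
```

play_rows([
  [1, [-0.33, 0.9, 0], [0, 0, 0]],
  [1, [-0.33, 0.9, 0], [0, 0, 0]],
  [1, [-0.33, 0.9, 0], [0, 0, 0]],
  [1, [0, 0, 0], [0, 0, 0]],
  [1, [0, 0, 0], [0, 0, 0]],
])

```text
t: 9.07
tool_pos: [0.6073, 0.2323, 0.1693]
tool_rot: [-0.0, -3.141, 0.001]
contact_force: [0.0, -0.7, 0.2]
opening: 0.0853
grip_force: 0.0
```

```bash
python3 -c "
from h import *
cv2.imwrite('pics/g2.png',imaging.get_image('scene')['color'])
go(.607,.232,.028,90)"
```

```text
t 9.12 pos [0.6073 0.2318 0.1694] tilt-z [-0.001 -0.001 -1.   ] closing 89.9 q6 -1.32 | shift shares [0.   0.   2.83] turn z shares -0.007640308284958763
```

View pics/g2.png

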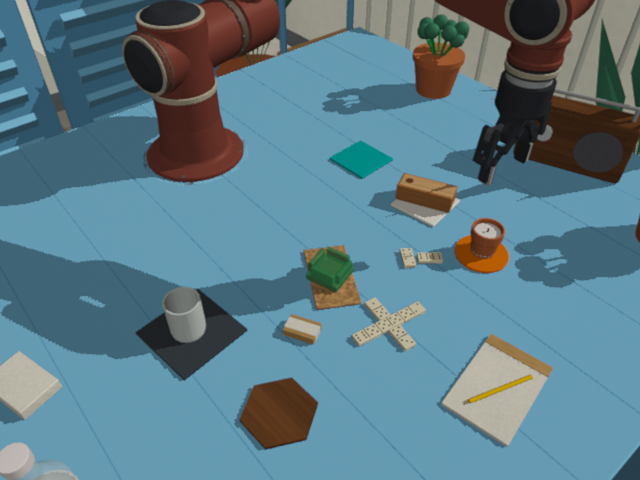

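play_rows([
  [1, [0, 0, 0.78], [0, 0, 0]],
  [1, [0, 0, 0.78], [0, 0, 0]],
  [1, [0, 0, 0.6], [0, 0, 0]],
  [1, [0, 0, 0.4], [0, 0, 0]],
  [1, [0, 0, 0.27], [0, 0, 0]],
  [0.55, [0, 0, 0], [0, 0, 0]],
  [0.3, [0, 0, 0], [0, 0, 0]],
  [0.3, [0, 0, 0], [0, 0, 0]],
])

```text
t: 10.12
tool_pos: [0.6088, 0.2331, 0.03]
tool_rot: [0.001, 3.139, 0.001]
contact_force: [-0.5, 0.7, 2.5]
opening: 0.0553
grip_force: 42.5
```

play_rows([
  [0.3, [0, 0, 0], [0, 0, 0]],
  [0.3, [0, 0, 0], [0, 0, 0]],
  [0.3, [0, 0, 0], [0, 0, 0]],
])

```text
t: 10.5
tool_pos: [0.6088, 0.2331, 0.03]
tool_rot: [0.001, 3.139, 0.002]
contact_force: [-0.0, 1.7, 6.6]
opening: 0.055
grip_force: 42.8
```

```bash
python3 -c "
from h import *
im=imaging.get_image('scene'); a=cv2.imread('pics/g2.png')
H=cv2.cvtColor(a,cv2.COLOR_BGR2HSV)
m=cv2.inRange(H,np.array([3,90,20]),np.array([18,255,150])); m[:,:220]=0; m[:,340:]=0; m[:370]=0
c=max(cv2.findContours(m,0,1)[0],key=cv2.contourArea)[:,0]
print('trivet',cv2.minEnclosingCircle((cast(im,c,.006)*1000).astype(np.float32)))
m=cv2.inRange(H,np.array([5,180,90]),np.array([16,255,255])); m[:230]=0; m[290:]=0; m[:,:440]=0; m[:,520:]=0
c=max(cv2.findContours(m,0,1)[0],key=cv2.contourArea)[:,0]
print('coaster',cv2.minEnclosingCircle((cast(im,c,.006)*1000).astype(np.float32)), 'wax',cast(im,[486.5,230],.052))
go(.628,-.238,.03,90)"
```

```text
trivet ((629.5091552734375, -239.36526489257812), 54.78163528442383)
coaster ((612.801025390625, 227.4413299560547), 47.720436096191406) wax [[0.60582726 0.23604453]]
t 10.55 pos [0.6089 0.2331 0.03  ] tilt-z [ 0.003  0.001 -1.   ] closing 90.0 q6 -1.32 | shift shares [-0.39 -9.42 -0.01] turn z shares -0.0027461062196785235
```

play_rows([
  [0.3, [0, 0, -0.5], [0, 0, 0]],
  [0.3, [0, 0, -0.8], [0, 0, 0]],
  [0.3, [0, 0, -0.7], [0, 0, 0]],
  [0.3, [-0.04, -0.5, 0], [0, 0, 0]],
  [0.3, [-0.04, -0.8, 0], [0, 0, 0]],
  [0.3, [-0.04, -0.9, 0], [0, 0, 0]],
  [0.3, [-0.04, -0.9, 0], [0, 0, 0]],
  [0.3, [-0.04, -0.9, 0], [0, 0, 0]],
])

```text
t: 11.55
tool_pos: [0.6164, 0.031, 0.1269]
tool_rot: [-0.001, -3.139, 0.001]
contact_force: [-0.0, -0.2, -2.3]
opening: 0.0549
grip_force: 42.9
```

play_rows([
  [0.3, [-0.04, -0.9, 0], [0, 0, 0]],
  [0.3, [-0.04, -0.9, 0], [0, 0, 0]],
  [0.3, [-0.04, -0.9, 0], [0, 0, 0]],
  [0.3, [-0.04, -0.9, 0], [0, 0, 0]],
  [0.3, [-0.04, -0.9, 0], [0, 0, 0]],
  [0.3, [-0.04, -0.94, 0], [0, 0, 0]],
  [0.3, [0, 0, 0], [0, 0, 0]],
  [0.3, [0, 0, 0], [0, 0, 0]],
])

```text
t: 12.55
tool_pos: [0.6285, -0.239, 0.127]
tool_rot: [-0.002, -3.139, -0.002]
contact_force: [0.2, -0.1, -1.0]
opening: 0.0554
grip_force: 43.1
```

```bash
python3 -c "
from h import *
go(.631,-.239,.030,90); print(ctrl.get_obs()['contact_force'],ctrl.get_obs()['opening'])"
```

```text
t 12.55 pos [ 0.6285 -0.239   0.127 ] tilt-z [-0.002  0.001 -1.   ] closing 89.9 q6 -2.04 | shift shares [-0.05 -0.    1.94] turn z shares -0.007022439114361845
[ 0.20477674 -0.09123946 -0.95560105] 0.05539998555238862
```

play_rows([
  [0.3, [-0.05, 0, 0.6], [0, 0, 0]],
  [0.3, [0, 0, 0.7], [0, 0, 0]],
  [0.3, [0, 0, 0.3], [0, 0, 0]],
  [0.3, [0, 0, 0.2], [0, 0, 0]],
  [0.3, [0, 0, 0.1], [0, 0, 0]],
  [0.3, [0, 0, 0.05], [0, 0, 0]],
  [0.3, [0, 0, 0.03], [0, 0, 0]],
  [0.3, [0, 0, 0], [0, 0, 0]],
])

```text
t: 13.55
tool_pos: [0.6324, -0.2398, 0.0302]
tool_rot: [0.001, 3.14, -0.001]
contact_force: [0.0, 0.4, -1.4]
opening: 0.0553
grip_force: 43.2
```

play_rows([
  [1, [0, 0, 0], [0, 0, 0]],
  [1, [0, 0, 0], [0, 0, 0]],
  [1, [0, 0, 0], [0, 0, 0]],
  [1, [0, 0, -0.6], [0, 0, 0]],
  [1, [0, 0, -0.9], [0, 0, 0]],
  [1, [0, 0, -0.9], [0, 0, 0]],
  [1, [0.41, -0.05, -0.4], [0, 0, 0]],
])

```text
t: 14.42
tool_pos: [0.6134, -0.2427, 0.1737]
tool_rot: [-0.001, 3.136, -0.005]
contact_force: [0.4, 0.6, -0.3]
opening: 0.0855
grip_force: 0.0
```

play_rows([
  [1, [0.8, -0.1, 0], [0, 0, 0]],
  [1, [0.8, -0.1, 0], [0, 0, 0]],
  [1, [0.8, -0.1, 0], [0, 0, 0]],
  [1, [0.8, -0.1, 0], [0, 0, 0]],
  [1, [0.45, -0.05, 0], [0, 0, 0]],
  [1, [0, 0, 0], [0, 0, 0]],
  [1, [0, 0, 0], [0, 0, 0]],
])

```text
t: 15.3
tool_pos: [0.4295, -0.2645, 0.1697]
tool_rot: [0.001, 3.141, -0.001]
contact_force: [-0.7, -0.2, -0.9]
opening: 0.0853
grip_force: 0.0
```

```bash
python3 -c "
from h import *
cv2.imwrite('pics/g3.png',imaging.get_image('scene')['color'])
go(.425,-.262,.029,90)"
```

```text
t 15.35 pos [ 0.4297 -0.2644  0.1696] tilt-z [ 0.001 -0.    -1.   ] closing 90.0 q6 -2.27 | shift shares [0.1  0.05 2.81] turn z shares 6.669524898761381e-05
```

View pics/g3.png

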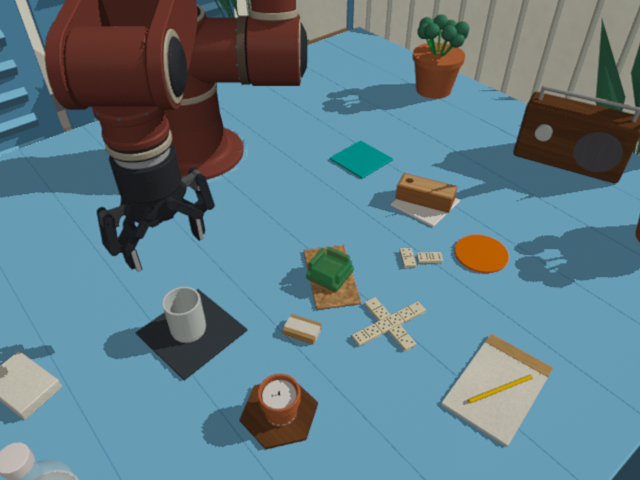

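play_rows([
  [1, [0.1, 0.05, 0.78], [0, 0, 0]],
  [1, [0, 0, 0.78], [0, 0, 0]],
  [1, [0, 0, 0.6], [0, 0, 0]],
  [1, [0, 0, 0.4], [0, 0, 0]],
  [1, [0, 0, 0.25], [0, 0, 0]],
  [0.55, [0, 0, 0], [0, 0, 0]],
  [0.3, [0, 0, 0], [0, 0, 0]],
  [0.3, [0, 0, 0], [0, 0, 0]],
])

```text
t: 16.35
tool_pos: [0.4246, -0.2624, 0.0299]
tool_rot: [0.001, 3.14, -0.002]
contact_force: [0.3, -0.5, 0.7]
opening: 0.0543
grip_force: 42.7
```

play_rows([
  [0.3, [0, 0, 0], [0, 0, 0]],
  [0.3, [0, 0, 0], [0, 0, 0]],
  [0.3, [0, 0, 0], [0, 0, 0]],
])

```text
t: 16.73
tool_pos: [0.4246, -0.2624, 0.0298]
tool_rot: [0.001, 3.14, -0.002]
contact_force: [-0.4, -0.1, 5.0]
opening: 0.0544
grip_force: 43.0
```

```bash
python3 -c "
from h import *
im=imaging.get_image('scene'); a=cv2.imread('pics/g3.png')
H=cv2.cvtColor(a,cv2.COLOR_BGR2HSV)
m=cv2.inRange(H,np.array([5,180,90]),np.array([16,255,255])); m[:230]=0; m[290:]=0; m[:,:440]=0; m[:,520:]=0
c=max(cv2.findContours(m,0,1)[0],key=cv2.contourArea)[:,0]
print('coaster',cv2.minEnclosingCircle((cast(im,c,.006)*1000).astype(np.float32)), 'candle',cast(im,[279,393.5],.052))
go(.613,.228,.03,90); print(ctrl.get_obs()['opening'])"
```

```text
coaster ((612.473876953125, 227.32608032226562), 47.69927215576172) candle [[ 0.6315539  -0.23758602]]
t 16.77 pos [ 0.4246 -0.2624  0.0298] tilt-z [ 0.001 -0.001 -1.   ] closing 90.0 q6 -2.27 | shift shares [-3.76  9.81 -0.01] turn z shares -0.003945926640545494
0.05419012663479179
```

play_rows([
  [0.3, [0, 0, -0.5], [0, 0, 0]],
  [0.3, [0, 0, -0.8], [0, 0, 0]],
  [0.3, [0, 0, -0.7], [0, 0, 0]],
  [0.3, [-0.18, 0.5, 0], [0, 0, 0]],
  [0.3, [-0.3, 0.8, 0], [0, 0, 0]],
  [0.3, [-0.34, 0.9, 0], [0, 0, 0]],
  [0.3, [-0.34, 0.9, 0], [0, 0, 0]],
  [0.3, [-0.34, 0.9, 0], [0, 0, 0]],
])

```text
t: 17.77
tool_pos: [0.4985, -0.0603, 0.1278]
tool_rot: [-0.001, -3.14, -0.0]
contact_force: [0.4, -0.4, -1.2]
opening: 0.0543
grip_force: 42.7
```

play_rows([
  [0.3, [-0.34, 0.9, 0], [0, 0, 0]],
  [0.3, [-0.34, 0.9, 0], [0, 0, 0]],
  [0.3, [-0.34, 0.9, 0], [0, 0, 0]],
  [0.3, [-0.34, 0.9, 0], [0, 0, 0]],
  [0.3, [-0.34, 0.9, 0], [0, 0, 0]],
  [0.3, [-0.3, 0.8, 0], [0, 0, 0]],
  [0.3, [-0.24, 0.5, 0], [0, 0, 0]],
  [0.3, [0, 0, 0], [0, 0, 0]],
])

```text
t: 18.77
tool_pos: [0.6106, 0.2294, 0.1274]
tool_rot: [0.003, -3.14, 0.001]
contact_force: [0.1, -0.8, -1.7]
opening: 0.0541
grip_force: 42.7
```

play_rows([
  [0.3, [0, 0, 0], [0, 0, 0]],
])

```text
t: 18.9
tool_pos: [0.6103, 0.2274, 0.1277]
tool_rot: [-0.001, -3.14, 0.002]
contact_force: [0.7, -0.4, -1.7]
opening: 0.0547
grip_force: 42.7
```

```bash
python3 -c "
from h import *
go(.611,.228,.030,90); print(ctrl.get_obs()['contact_force'],ctrl.get_obs()['opening'])"
```

```text
t 18.90 pos [0.6103 0.2274 0.1277] tilt-z [-0.002 -0.001 -1.   ] closing 90.0 q6 -1.33 | shift shares [-0.02  0.01  1.95] turn z shares -0.003968934832297322
[ 0.66353341 -0.41330074 -1.66160576] 0.05468756202669998
```

play_rows([
  [0.3, [-0.02, 0, 0.6], [0, 0, 0]],
  [0.3, [0, 0, 0.7], [0, 0, 0]],
  [0.3, [0, 0, 0.3], [0, 0, 0]],
  [0.3, [0, 0, 0.2], [0, 0, 0]],
  [0.3, [0, 0, 0.1], [0, 0, 0]],
  [0.3, [0, 0, 0.06], [0, 0, 0]],
  [0.3, [0, 0, 0.03], [0, 0, 0]],
  [0.3, [0, 0, 0], [0, 0, 0]],
])

```text
t: 19.9
tool_pos: [0.6126, 0.2282, 0.03]
tool_rot: [0.001, 3.141, 0.0]
contact_force: [-0.4, -0.2, -1.8]
opening: 0.0544
grip_force: 42.8
```

play_rows([
  [1, [0, 0, 0], [0, 0, 0]],
  [1, [0, 0, 0], [0, 0, 0]],
  [1, [0, 0, 0], [0, 0, 0]],
  [1, [0, 0, -0.6], [0, 0, 0]],
  [1, [0, 0, -0.9], [0, 0, 0]],
  [1, [0, 0, -0.9], [0, 0, 0]],
  [1, [0, 0, -0.3], [0, 0, 0]],
  [1, [0.45, -0.8, 0], [0, 0, 0]],
])

```text
t: 20.9
tool_pos: [0.5909, 0.1892, 0.1661]
tool_rot: [-0.003, 3.138, 0.001]
contact_force: [0.4, -0.8, -1.3]
opening: 0.0853
grip_force: 0.0
```

play_rows([
  [1, [0.45, -0.82, 0], [0, 0, 0]],
  [1, [0.45, -0.82, 0], [0, 0, 0]],
  [1, [0.45, -0.82, 0], [0, 0, 0]],
  [1, [0.45, -0.82, 0], [0, 0, 0]],
  [1, [0.45, -0.8, 0], [0, 0, 0]],
  [1, [0, 0, 0], [0, 0, -0.85]],
  [1, [0, 0, 0], [0, 0, -0.85]],
  [1, [0, 0, 0], [0, 0, -0.8]],
])

```text
t: 21.9
tool_pos: [0.4762, -0.016, 0.1629]
tool_rot: [0.549, -3.091, -0.001]
contact_force: [0.0, -0.1, -0.9]
opening: 0.0853
grip_force: 0.0
```

```bash
python3 -c "
from h import *
im=imaging.get_image('scene');cv2.imwrite('pics/g4.png',im['color'])
cv2.imwrite('pics/g4c.png',cv2.resize(im['color'][140:400,240:580],None,fx=2.3,fy=2.3,interpolation=cv2.INTER_CUBIC))
go(.4755,-.017,.005,110)"
```

```text
t 21.95 pos [ 0.4762 -0.0159  0.1629] tilt-z [-0.002  0.    -1.   ] closing 110.3 q6 -2.11 | shift shares [ 0.01 -0.02  3.16] turn z shares 0.03645548990819947
```

View pics/g4c.png

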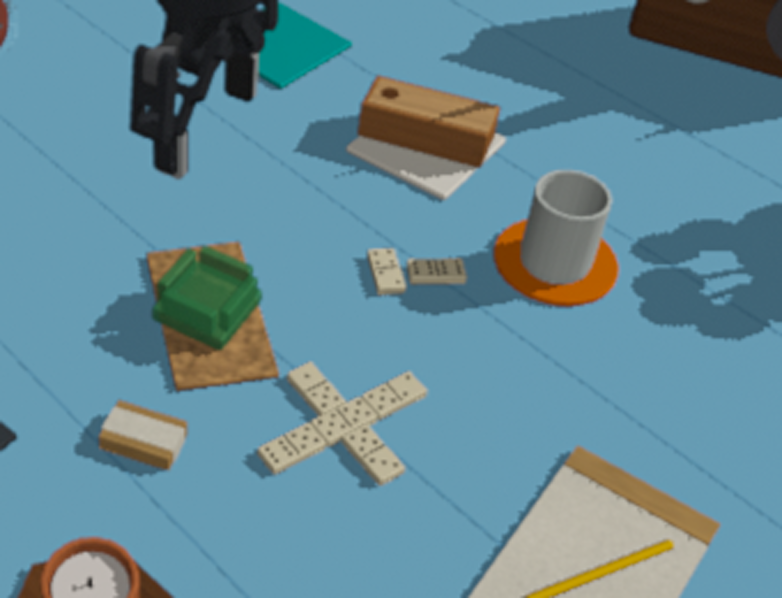

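play_rows([
  [1, [0, -0.02, 0.8], [0, 0, 0]],
  [1, [0, 0, 0.8], [0, 0, 0]],
  [1, [0, 0, 0.7], [0, 0, 0]],
  [1, [0, 0, 0.5], [0, 0, 0]],
  [1, [0, 0, 0.25], [0, 0, 0]],
  [1, [0, 0, 0.1], [0, 0, 0]],
  [0.6, [0, 0, 0], [0, 0, 0]],
  [0.3, [0, 0, 0], [0, 0, 0]],
])

```text
t: 22.95
tool_pos: [0.4786, -0.017, 0.0082]
tool_rot: [-0.544, 3.092, -0.002]
contact_force: [0.1, -1.2, -1.7]
opening: 0.0614
grip_force: 44.4
```

play_rows([
  [0.3, [0, 0, 0], [0, 0, 0]],
  [0.3, [0, 0, 0], [0, 0, 0]],
  [0.3, [0, 0, 0], [0, 0, 0]],
  [0.3, [0, 0, 0], [0, 0, 0]],
])

```text
t: 23.45
tool_pos: [0.4784, -0.017, 0.008]
tool_rot: [-0.544, 3.092, -0.001]
contact_force: [0.1, -0.3, 6.6]
opening: 0.0613
grip_force: 45.3
```

```bash
python3 -c "
from h import *
im=imaging.get_image('scene');cv2.imwrite('pics/g5.png',im['color'][140:440,100:500])
go(.427,-.263,.1,110); o=ctrl.get_obs(); print(o['opening'],o['grip_force'])"
```

```text
t 23.50 pos [ 0.4784 -0.017   0.008 ] tilt-z [ 0.002 -0.    -1.   ] closing 110.0 q6 -2.11 | shift shares [ 2.64 -4.27 -1.84] turn z shares -0.004928467699372163
0.06132161202385975 45.285214483737946
```

View pics/g5.png

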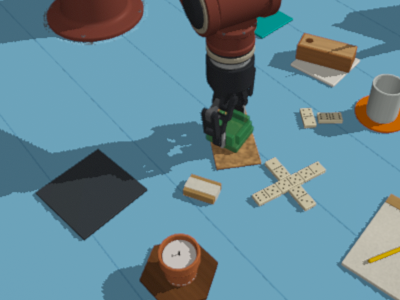

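play_rows([
  [0.3, [0, 0, -0.5], [0, 0, 0]],
  [0.3, [0, 0, -0.8], [0, 0, 0]],
  [0.3, [0, 0, -0.7], [0, 0, 0]],
  [0.3, [0.3, -0.5, 0], [0, 0, 0]],
  [0.3, [0.5, -0.8, 0], [0, 0, 0]],
  [0.3, [0.55, -0.9, 0], [0, 0, 0]],
  [0.3, [0.5, -0.8, 0], [0, 0, 0]],
  [0.3, [0.45, -0.75, 0], [0, 0, 0]],
])

```text
t: 24.5
tool_pos: [0.432, -0.2333, 0.1058]
tool_rot: [0.544, -3.093, -0.002]
contact_force: [0.9, 0.3, -2.1]
opening: 0.0614
grip_force: 44.5
```

play_rows([
  [0.3, [0.34, -0.52, 0], [0, 0, 0]],
  [0.3, [0, 0, 0], [0, 0, 0]],
  [0.3, [0, 0, 0.5], [0, 0, 0]],
  [0.3, [0, 0, 0.6], [0, 0, 0]],
  [0.3, [0, 0, 0.4], [0, 0, 0]],
  [0.3, [0, 0, 0.25], [0, 0, 0]],
  [0.3, [0, 0, 0.14], [0, 0, 0]],
  [0.3, [0, 0, 0], [0, 0, 0]],
])

```text
t: 25.5
tool_pos: [0.4262, -0.2623, 0.0122]
tool_rot: [0.545, -3.094, -0.001]
contact_force: [1.1, -0.2, -1.0]
opening: 0.0613
grip_force: 44.6
```

```bash
python3 -c "
from h import *
go(.427,-.263,.008,110); o=ctrl.get_obs(); print(o['opening'],o['contact_force'])"
```

```text
t 25.50 pos [ 0.4262 -0.2623  0.0122] tilt-z [-0.  0. -1.] closing 110.0 q6 -2.62 | shift shares [-0.01 -0.02  0.08] turn z shares -0.0013497416664325357
0.061251463116426964 [ 1.09682702 -0.21900719 -1.04909437]
```

play_rows([
  [0.3, [0, 0, 0.08], [0, 0, 0]],
  [0.3, [0, 0, 0.03], [0, 0, 0]],
  [0.3, [0, 0, 0], [0, 0, 0]],
  [1, [0, 0, 0], [0, 0, 0]],
  [1, [0, 0, 0], [0, 0, 0]],
  [1, [0, 0, 0], [0, 0, 0]],
  [1, [0, 0, -0.7], [0, 0, 0]],
  [1, [0, 0, -0.9], [0, 0, 0]],
])

```text
t: 26.5
tool_pos: [0.4251, -0.2617, 0.0862]
tool_rot: [0.544, -3.092, -0.004]
contact_force: [-0.2, -0.8, 0.1]
opening: 0.0853
grip_force: 0.0
```

play_rows([
  [1, [0, 0, -0.9], [0, 0, 0]],
  [1, [-0.35, 0.88, -0.5], [0, 0, 0]],
  [1, [-0.35, 0.88, 0], [0, 0, 0]],
  [1, [-0.35, 0.88, 0], [0, 0, 0]],
  [1, [-0.35, 0.88, 0], [0, 0, 0]],
  [1, [-0.35, 0.88, 0], [0, 0, 0]],
  [1, [-0.35, 0.88, 0], [0, 0, 0]],
  [1, [-0.35, 0.88, 0], [0, 0, 0]],
])

```text
t: 27.5
tool_pos: [0.436, 0.0703, 0.1569]
tool_rot: [-0.544, 3.093, -0.0]
contact_force: [0.5, 0.3, -0.0]
opening: 0.0853
grip_force: 0.0
```

play_rows([
  [1, [-0.35, 0.88, 0], [0, 0, 0]],
  [1, [-0.35, 0.88, 0], [0, 0, 0]],
  [1, [-0.35, 0.88, 0], [0, 0, 0]],
  [1, [-0.39, 0.9, 0], [0, 0, 0]],
  [1, [0, 0, 0], [0, 0, -0.87]],
  [1, [0, 0, 0], [0, 0, 0]],
  [1, [0, 0, 0], [0, 0, 0]],
])

```text
t: 28.38
tool_pos: [0.4433, 0.2593, 0.1567]
tool_rot: [0.728, -3.056, 0.0]
contact_force: [0.0, -1.0, 0.1]
opening: 0.0849
grip_force: 0.0
```

```bash
python3 -c "
from h import *
im=imaging.get_image('scene');cv2.imwrite('pics/g6.png',im['color'])
cv2.imwrite('pics/top6.png',imaging.get_image('top')['color'])
go(.443,.260,.005,117)"
```

```text
t 28.48 pos [0.4434 0.2591 0.1568] tilt-z [ 0.  0. -1.] closing 116.8 q6 -1.65 | shift shares [0.   0.02 3.04] turn z shares -0.023608277562143343
```

View pics/g6.png

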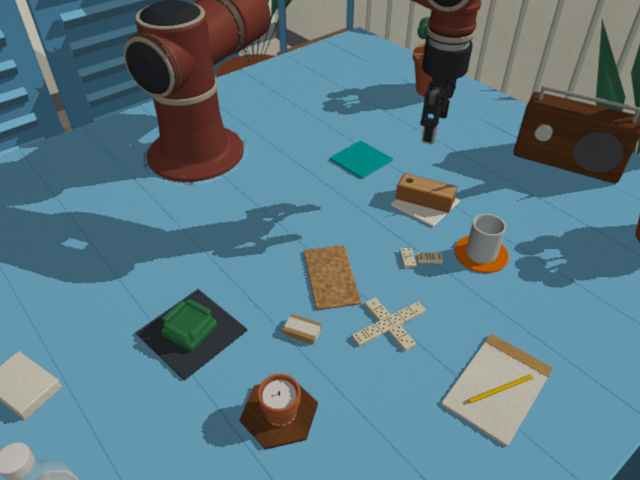

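Ashtray is parked on the slate (190,323), the cork mat (332,277) is bare, and the gripper is over the box. I'll grip the box and measure the mat and the ashtray.

play_rows([
  [1, [0, 0.02, 0.8], [0, 0, 0]],
  [1, [0, 0, 0.8], [0, 0, 0]],
  [1, [0, 0, 0.7], [0, 0, 0]],
  [1, [0, 0, 0.4], [0, 0, 0]],
  [1, [0, 0, 0.25], [0, 0, 0]],
  [1, [0, 0, 0.1], [0, 0, 0]],
  [0.5, [0, 0, 0], [0, 0, 0]],
  [0.2, [0, 0, 0], [0, 0, 0]],
])

```text
t: 29.48
tool_pos: [0.4437, 0.2609, 0.0053]
tool_rot: [-0.731, 3.053, 0.0]
contact_force: [0.3, -0.4, 0.8]
opening: 0.0516
grip_force: 0.0
```

play_rows([
  [0.2, [0, 0, 0], [0, 0, 0]],
  [0.2, [0, 0, 0], [0, 0, 0]],
  [0.2, [0, 0, 0], [0, 0, 0]],
  [0.2, [0, 0, 0], [0, 0, 0]],
])

```text
t: 29.98
tool_pos: [0.4438, 0.2611, 0.0055]
tool_rot: [-0.731, 3.053, 0.001]
contact_force: [-0.9, 0.0, 5.5]
opening: 0.0453
grip_force: 43.4
```

```bash
python3 -c "
from h import *
im=imaging.get_image('scene'); a=cv2.imread('pics/g6.png')
def rect(im,a,lo,hi,box,z,n):
    H=cv2.cvtColor(a,cv2.COLOR_BGR2HSV); m=cv2.inRange(H,np.array(lo),np.array(hi)); k=0*m; u0,v0,u1,v1=box; k[v0:v1,u0:u1]=m[v0:v1,u0:u1]
    k=cv2.morphologyEx(k,cv2.MORPH_CLOSE,np.ones((5,5)))
    c=max(cv2.findContours(k,0,1)[0],key=cv2.contourArea)[:,0]
    r=cv2.minAreaRect((cast(im,c,z)*1000).astype(np.float32)); b=cv2.boxPoints(r); l=max((b[1]-b[0],b[2]-b[1]),key=np.linalg.norm)
    print(n,np.round(r[0],1),np.round(r[1],1),'long %.1f'%np.degrees(np.arctan2(l[1],l[0])))
rect(im,a,[8,80,60],[22,220,255],(290,235,370,312),.006,'cork scene')
t=imaging.get_image('top'); b=cv2.imread('pics/top6.png')
rect(t,b,[8,80,60],[22,220,255],(270,170,355,262),.006,'cork top')
rect(t,b,[55,60,40],[85,255,255],(400,200,490,290),.040,'ash top')
go(.4795,-.015,.008,60); o=ctrl.get_obs(); print(o['opening'],o['grip_force'])"
```

```text
cork scene [480.8 -16.3] [ 74.3 139.3] long -29.8
cork top [479.8 -13.5] [ 73.3 136.6] long -29.8
ash top [ 428.  -258.9] [63.4 70.5] long -71.6
t 30.07 pos [0.4438 0.2611 0.0055] tilt-z [ 0.002  0.001 -1.   ] closing 116.9 q6 -1.65 | shift shares [ 1.86 -5.25 -0.05] turn z shares 7.115765966931345
0.045462337304061275 43.44597280025482
```

play_rows([
  [0.2, [0, 0, -0.5], [0, 0, 0]],
  [0.2, [0, 0, -0.8], [0, 0, 0]],
  [0.2, [0, 0, -0.7], [0, 0, 0]],
  [0.2, [0.2, -0.5, 0], [0, 0, 0]],
  [0.2, [0.3, -0.8, 0], [0, 0, 0]],
  [0.2, [0.3, -0.9, 0], [0, 0, 0]],
  [0.2, [0.3, -0.9, 0], [0, 0, 0]],
  [0.2, [0.3, -0.9, 0], [0, 0, 0]],
])

```text
t: 31.08
tool_pos: [0.4701, 0.0491, 0.1032]
tool_rot: [0.732, -3.054, -0.0]
contact_force: [0.5, -0.1, -3.0]
opening: 0.0458
grip_force: 42.6
```

play_rows([
  [0.2, [0.3, -0.8, 0], [0, 0, 0]],
  [0.2, [0.16, -0.45, 0], [0, 0, 0]],
  [0.2, [0, 0, 0], [0, 0, 0.5]],
  [0.2, [0, 0, 0], [0, 0, 0.8]],
  [0.2, [0, 0, 0], [0, 0, 0.8]],
  [0.2, [0, 0, 0], [0, 0, 0.8]],
  [0.2, [0, 0, 0], [0, 0, 0.8]],
  [0.2, [0, 0, 0], [0, 0, 0.8]],
])

```text
t: 32.08
tool_pos: [0.4778, -0.0154, 0.103]
tool_rot: [-0.254, -3.129, 0.0]
contact_force: [-0.1, -0.7, -3.1]
opening: 0.0457
grip_force: 42.6
```

play_rows([
  [0.2, [0, 0, 0], [0, 0, 0.8]],
  [0.2, [0, 0, 0], [0, 0, 0.8]],
  [0.2, [0, 0, 0], [0, 0, 0.6]],
  [0.2, [0, 0, 0], [0, 0, 0.4]],
  [0.2, [0, 0, 0], [0, 0, 0]],
  [0.2, [0, 0, 0], [0, 0, 0]],
])

```text
t: 32.83
tool_pos: [0.4783, -0.0155, 0.1037]
tool_rot: [-0.808, -3.035, 0.0]
contact_force: [0.1, 0.4, -2.6]
opening: 0.0456
grip_force: 42.6
```

```bash
python3 -c "
from h import *
im=imaging.get_image('scene');cv2.imwrite('pics/g7.png',im['color'][160:400,240:560])
go(.4803,-.015,.0055,60.2); o=ctrl.get_obs(); print(o['opening'],o['contact_force'])"
```

```text
t 32.88 pos [ 0.4785 -0.0155  0.1038] tilt-z [-0.001  0.    -1.   ] closing 60.2 q6 -1.24 | shift shares [-0.03  0.03  1.97] turn z shares -0.0043262200105047555
0.045806896156185294 [ 0.84410512  0.1683382  -2.85976078]
```

View pics/g7.png

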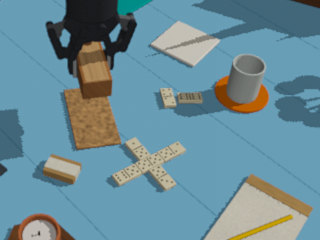

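play_rows([
  [0.2, [-0.03, 0.03, 0.6], [0, 0, 0]],
  [0.2, [0, 0, 0.7], [0, 0, 0]],
  [0.2, [0, 0, 0.3], [0, 0, 0]],
  [0.2, [0, 0, 0.2], [0, 0, 0]],
  [0.2, [0, 0, 0.12], [0, 0, 0]],
  [0.2, [0, 0, 0.06], [0, 0, 0]],
  [0.2, [0, 0, 0], [0, 0, 0]],
  [0.2, [0, 0, 0], [0, 0, 0]],
])

```text
t: 33.88
tool_pos: [0.4814, -0.0151, 0.0059]
tool_rot: [0.809, 3.034, 0.0]
contact_force: [-0.1, -0.5, -3.1]
opening: 0.0456
grip_force: 42.5
```

```bash
python3 -c "
from h import *
go(.4803,-.015,.0055,60.2); o=ctrl.get_obs(); print(o['opening'],o['contact_force'])
im=imaging.get_image('scene'); H=cv2.cvtColor(im['color'],cv2.COLOR_BGR2HSV); m=cv2.inRange(H,np.array([0,0,80]),np.array([180,60,255])); k=0*m; k[165:230,380:470]=m[165:230,380:470]
c=max(cv2.findContours(k,0,1)[0],key=cv2.contourArea)[:,0]
print(cv2.minAreaRect((cast(im,c,.006)*1000).astype(np.float32)))"
```

```text
t 33.88 pos [ 0.4814 -0.0151  0.0059] tilt-z [ 0.001 -0.    -1.   ] closing 60.1 q6 -1.24 | shift shares [ 0.02 -0.01  0.01] turn z shares -0.008447438804058294
0.045588075937762366 [-0.11180992 -0.5288384  -3.08118371]
((450.8757019042969, 255.9437255859375), (103.01353454589844, 106.0816650390625), 9.77769947052002)
```

play_rows([
  [0.2, [0, 0, 0.04], [0, 0, 0]],
  [0.2, [0, 0, 0], [0, 0, 0]],
  [1, [0, 0, 0], [0, 0, 0]],
  [1, [0, 0, 0], [0, 0, 0]],
  [1, [0, 0, 0], [0, 0, 0]],
  [1, [0, 0, -0.7], [0, 0, 0]],
  [1, [0, 0, -0.9], [0, 0, 0]],
  [1, [0, 0, -0.9], [0, 0, 0]],
])

```text
t: 34.92
tool_pos: [0.4806, -0.0149, 0.1292]
tool_rot: [-0.809, -3.035, 0.0]
contact_force: [0.9, 0.2, -0.2]
opening: 0.0851
grip_force: 0.0
```

play_rows([
  [1, [-0.25, -0.81, -0.5], [0, 0, 0]],
  [1, [-0.25, -0.81, 0], [0, 0, 0]],
  [1, [-0.25, -0.81, 0], [0, 0, 0]],
  [1, [-0.25, -0.81, 0], [0, 0, 0]],
  [1, [-0.25, -0.81, 0], [0, 0, 0]],
  [1, [-0.25, -0.81, 0], [0, 0, 0]],
  [1, [0, 0, 0], [0, 0, -0.9]],
  [1, [0, 0, 0], [0, 0, -0.9]],
])

```text
t: 35.92
tool_pos: [0.4246, -0.2637, 0.153]
tool_rot: [-0.419, -3.113, -0.0]
contact_force: [0.8, 0.1, -0.1]
opening: 0.0856
grip_force: 0.0
```

play_rows([
  [1, [0, 0, 0], [0, 0, -0.9]],
  [1, [0, 0, 0], [0, 0, -0.9]],
  [1, [0, 0, 0], [0, 0, -0.9]],
  [1, [0, 0, 0], [0, 0, -0.9]],
  [1, [0, 0, 0], [0, 0, -0.84]],
  [1, [0, 0, 0], [0, 0, 0]],
  [1, [0, 0, 0], [0, 0, 0]],
])

```text
t: 36.8
tool_pos: [0.4249, -0.263, 0.1532]
tool_rot: [0.544, -3.094, -0.0]
contact_force: [-0.9, 0.8, 0.5]
opening: 0.0853
grip_force: 0.0
```

```bash
python3 -c "
from h import *
im=imaging.get_image('scene');cv2.imwrite('pics/g8.png',cv2.resize(im['color'][130:450,120:520],None,fx=2,fy=1.85))
go(.4255,-.262,.005,110)"
```

```text
t 36.85 pos [ 0.4249 -0.2631  0.1532] tilt-z [-0.  0. -1.] closing 110.0 q6 -2.62 | shift shares [-0.02  0.02  2.96] turn z shares -0.0031634417122976544
```

View pics/g8.png

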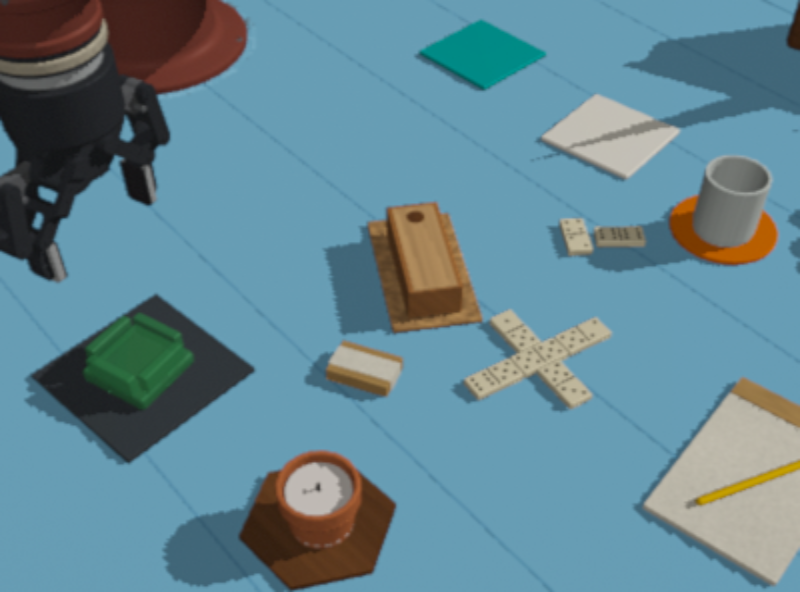

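play_rows([
  [1, [-0.02, 0.02, 0.8], [0, 0, 0]],
  [1, [0, 0, 0.8], [0, 0, 0]],
  [1, [0, 0, 0.6], [0, 0, 0]],
  [1, [0, 0, 0.4], [0, 0, 0]],
  [1, [0, 0, 0.25], [0, 0, 0]],
  [1, [0, 0, 0.1], [0, 0, 0]],
  [0.6, [0, 0, 0], [0, 0, 0]],
  [0.3, [0, 0, 0], [0, 0, 0]],
])

```text
t: 37.85
tool_pos: [0.4265, -0.2626, 0.0072]
tool_rot: [-0.546, 3.092, -0.003]
contact_force: [-0.4, -0.0, -1.2]
opening: 0.0617
grip_force: 44.3
```

play_rows([
  [0.3, [0, 0, 0], [0, 0, 0]],
  [0.3, [0, 0, 0], [0, 0, 0]],
  [0.3, [0, 0, 0], [0, 0, 0]],
  [0.3, [0, 0, 0], [0, 0, 0]],
])

```text
t: 38.35
tool_pos: [0.4263, -0.2625, 0.0069]
tool_rot: [-0.547, 3.092, -0.002]
contact_force: [-1.4, -0.2, 5.8]
opening: 0.0617
grip_force: 45.2
```

```bash
python3 -c "
from h import *
go(.452,.2575,.1,110); o=ctrl.get_obs(); print(o['opening'],o['grip_force'])"
```

```text
t 38.35 pos [ 0.4263 -0.2625  0.0069] tilt-z [ 0.002 -0.001 -1.   ] closing 110.0 q6 -2.62 | shift shares [-4.05  9.59 -1.87] turn z shares 0.00588880143101278
0.061671691578443245 45.177387446165085
```

play_rows([
  [0.3, [0, 0, -0.5], [0, 0, 0]],
  [0.3, [0, 0, -0.8], [0, 0, 0]],
  [0.3, [0, 0, -0.8], [0, 0, 0]],
  [0.3, [-0.2, 0.5, 0], [0, 0, 0]],
  [0.3, [-0.35, 0.8, 0], [0, 0, 0]],
  [0.3, [-0.38, 0.9, 0], [0, 0, 0]],
  [0.3, [-0.38, 0.9, 0], [0, 0, 0]],
  [0.3, [-0.38, 0.9, 0], [0, 0, 0]],
])

```text
t: 39.35
tool_pos: [0.4353, -0.0432, 0.1098]
tool_rot: [0.546, -3.092, -0.001]
contact_force: [0.9, -0.2, -2.5]
opening: 0.0615
grip_force: 44.5
```

play_rows([
  [0.3, [-0.38, 0.9, 0], [0, 0, 0]],
  [0.3, [-0.38, 0.9, 0], [0, 0, 0]],
  [0.3, [-0.38, 0.9, 0], [0, 0, 0]],
  [0.3, [-0.38, 0.9, 0], [0, 0, 0]],
  [0.3, [-0.38, 0.9, 0], [0, 0, 0]],
  [0.3, [-0.3, 0.7, 0], [0, 0, 0]],
  [0.3, [-0.16, 0.39, 0], [0, 0, 0]],
  [0.3, [0, 0, 0], [0, 0, 0]],
])

```text
t: 40.35
tool_pos: [0.4504, 0.2588, 0.1097]
tool_rot: [0.55, -3.091, 0.001]
contact_force: [0.3, -0.2, -2.3]
opening: 0.0614
grip_force: 44.5
```

play_rows([
  [0.3, [0, 0, 0.7], [0, 0, 0]],
  [0.3, [0, 0, 0.7], [0, 0, 0]],
  [0.3, [0, 0, 0.3], [0, 0, 0]],
  [0.3, [0, 0, 0], [0, 0, 0]],
])

```text
t: 40.85
tool_pos: [0.4503, 0.2571, 0.0246]
tool_rot: [0.545, -3.091, 0.001]
contact_force: [-0.7, -0.2, -1.9]
opening: 0.0615
grip_force: 44.5
```

```bash
python3 -c "
from h import *
go(.452,.2575,.007,110); o=ctrl.get_obs(); print(o['opening'],o['contact_force'])"
```

```text
t 40.85 pos [0.4503 0.2571 0.0246] tilt-z [-0.003 -0.001 -1.   ] closing 110.0 q6 -1.54 | shift shares [-0.04 -0.    0.35] turn z shares 0.0016869229642502148
0.06146484649263691 [-0.70932442 -0.17139409 -1.90843978]
```

play_rows([
  [0.3, [-0.03, 0, 0.2], [0, 0, 0]],
  [0.3, [0, 0, 0.12], [0, 0, 0]],
  [0.3, [0, 0, 0.05], [0, 0, 0]],
  [0.3, [0, 0, 0.02], [0, 0, 0]],
  [0.3, [0, 0, 0], [0, 0, 0]],
  [1, [0, 0, 0], [0, 0, 0]],
  [1, [0, 0, 0], [0, 0, 0]],
  [1, [0, 0, 0], [0, 0, 0]],
])

```text
t: 41.85
tool_pos: [0.4529, 0.2586, 0.0064]
tool_rot: [-0.547, 3.093, 0.0]
contact_force: [0.2, 0.5, 0.6]
opening: 0.0857
grip_force: 0.0
```

play_rows([
  [1, [0, 0, -0.6], [0, 0, 0]],
  [1, [0, 0, -0.9], [0, 0, 0]],
  [1, [0, 0, -0.9], [0, 0, 0]],
  [1, [0, 0, -0.9], [0, 0, 0]],
  [1, [0, 0.9, 0], [0, 0, 0]],
  [1, [0, 0.9, 0], [0, 0, 0]],
  [1, [0, 0.9, 0], [0, 0, 0]],
  [1, [0, 0.9, 0], [0, 0, 0]],
])

```text
t: 42.85
tool_pos: [0.3905, 0.429, 0.1713]
tool_rot: [-0.547, 3.093, 0.0]
contact_force: [0.6, -0.5, 0.6]
opening: 0.085
grip_force: 0.0
```

play_rows([
  [1, [0, 0.9, 0], [0, 0, 0]],
  [1, [0, 0, 0], [0, 0, 0]],
  [1, [0, 0, 0], [0, 0, 0]],
])

```text
t: 43.22
tool_pos: [0.3756, 0.4696, 0.171]
tool_rot: [0.547, -3.093, 0.001]
contact_force: [-0.5, -0.7, 0.4]
opening: 0.0852
grip_force: 0.0
```

```bash
python3 -c "
from h import *
im=imaging.get_image('top');cv2.imwrite('pics/t9.png',cv2.resize(im['color'][100:290,125:485],None,fx=2.2,fy=2.2,interpolation=cv2.INTER_CUBIC)); go(0.4,.4,.2)"
```

```text
t 43.27 pos [0.3759 0.4692 0.1711] tilt-z [-0.    -0.001 -1.   ] closing 110.0 q6 -1.15 | shift shares [ 0.02 -1.47 -0.58] turn z shares None
```

View pics/t9.png

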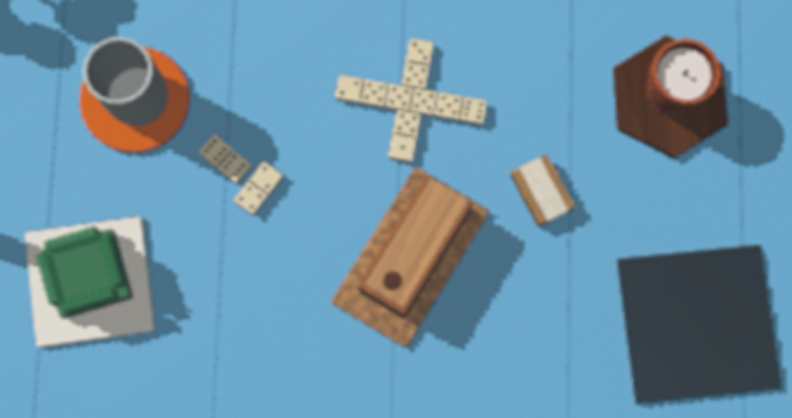

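```bash
python3 -c "
from h import *
im=imaging.get_image('top'); z=lambda u,v,h: cast(im,np.array([u,v])/2.2+[124.73,99.73],h)[0]*1000
print('cup',z(119,71,.076)-z(135,99.5,.006))
print('candle',z(685.5,74,.052)-z(671.5,97,.006))
print('ash',z(84,270,.040)-z(89.5,281.5,.006))
print('box',z(417,243,.042)-z(412,257,.006))"
```

```text
cup [ 1.31444483 -3.87986529]
candle [ 4.97082705 -0.19501093]
ash [ 4.68397749 -4.77152468]
box [ 5.69986428 -3.49660746]
```

```bash
python3 -c "
from station import ctrl
print(ctrl.finish_job())"
```

```text
the job is handed in; nothing more can be done
None
```

I handed the job in at about 43 s. The cup is on the coaster, the ashtray on the tile, the domino box lengthwise on the cork mat and the candle pot on the trivet. All four looked upright in the last picture, about 4 to 7 mm off centre, and no verdict came back.

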